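Close the bean tub, then undo the grinder's clamp cap of unknown thread hand

TASK

Get the coffee grinder ready for cleaning: first press the loose lid of the bean tub down until it sits level and fully home on the rim, so that no dust gets in. Then undo the grinder's clamp cap - nobody remembers whether its short thread is right- or left-handed, so try both ways and find which one frees it - lift it straight out and finish while still holding it still in the gripper, its stem well clear above the grinder. Leave the lid on and the other things on the table where they stand.

Things in the scene. Friction and masses are not known exactly. Their poses are not given: they have to be found in the camera images.
- grinder: Low bench coffee grinder, a grey metal box fixed to the table, flat deck 130 mm above the table. Origin: on the table, under the axis of the clamp cap; the box reaches from -70 to +130 mm along its x axis, 65 mm either way along y; its yaw differs. A bean inlet ring (50 mm across, 20 mm tall) stands on the deck at x = +98 mm.
- cap: Black clamp cap on the grinder, about 0.12 kg: round plate 52 mm across, 10 mm thick, with a straight grip bar on top. Origin: centre of the plate's underside, which lies on the deck when closed; z up along the axis, x along the bar. Closed, the bar lies within 7 degrees of the grinder's x axis. Below the plate a 10 mm thick stem with two thread lugs reaches 38 mm down.
- cap_grip (a point): Middle of the cap's grip bar, 27 mm above the cap's origin. The bar is 46 mm long (cap's x), 12 mm wide (cap's y) and 30 mm tall, standing on the plate: its top is 40 mm, its foot 10 mm above the cap's origin.
- cap_thread (a point): Middle of the thread lugs on the stem, 14 mm below the cap's origin. The thread is short and turns freely between two hard stops. One way (which one differs and cannot be seen) it stops 10 to 25 degrees from the start, still captive, with 2 mm of axial play. The other way it stops 55 to 72 degrees from the start; there, or up to 10 degrees short of it, the cap lifts straight out.
- tub: White square bean tub fixed to the table, 110 x 110 mm, walls 5 mm thick, rim 110 mm above the table. Origin: centre of its underside; x and y along its sides.
- lid: Grey square lid lying loose on the tub: flat plate 114 x 114 mm, 6 mm thick, with a 96 mm square plug 14 mm deep below it that already dips into the tub. Origin: centre of the plate's underside, so it is 110 mm above the tub's origin when the plate rests on the rim. At the start the soft gasket under the plug holds it 4 to 8 mm too high and a little askew; pressing down on the middle of the lid with about 10 N (up to 15 N) pushes it home, and it stays.
- shaker: Small glass shaker with steel top, 38 mm across, 85 mm tall, a bystander. Origin: on its underside.
- mug: White mug, 80 mm across, 90 mm tall, a bystander. Origin: on its underside.
- drink: Aluminium drinks bottle, 66 mm across, 170 mm tall, a bystander. Origin: on its underside.
- brush: Cleaning brush lying on the table, a bystander. Origin: near its middle.
- spoon: Spoon lying on the table, a bystander. Origin: near its middle.
Things that resemble listed ones, but are neither listed nor needed, are in the scene too. What is shaped like the cap but purple or yellow is not meant.

How it is judged:
By the outcome, as a careful person would: the job done as asked, in the order asked, and still so for the second after the job is handed in, while the arm keeps its last pose, push and grip.
It also fails if it takes over 58 s, if anything falls off the work surface, if the arm or the gripper's body presses on something with over 40 N, if the wrist force passes 120 N, or if a joint passes its speed limit or range.

ROBOT

A 6-joint arm with a two-finger parallel gripper is mounted at the origin on the work surface. World frame = base frame: x ahead of the robot, y to its left, z up, the work surface at z = 0. Lengths are in m, angles in rad, forces in N, time in s.
With the tool pointing down it reaches from about 0.25 to 0.775 m from the base axis. Payload 8.9 kg.
Tool frame: the origin (TCP) lies on the centre line of the jaws, within the pads' length; the fingertips stand 17 mm ahead of it and the grasp point (between the pads) lies 2 mm behind it (env.tcp_to_tips is the z of the fingertips in the tool frame, in m); z points along the fingers, x is the direction in which the jaws open and shut, and the axes are right-handed (so a half turn about z gives the same grasp; the last joint's range is limited). The gripper opens to 85 mm and grips with 20 to 120 N. Pads are 22 mm wide; open, the fingers measure 114 mm over their backs; the gripper's body (76 mm by 85 mm) begins 54 mm behind the grasp point. The pads swing forward as they close: fully open they stand 13 mm farther back than shut.
Start: joints at [1.03, 0.291, -0.153, 1.127, 0, 1.431], TCP at [0.205, 0.483, 0.248] pointing down, gripper open.
Joint ranges: [-2.52, 2.52], [-0.91, 1.74], [-1.3, 1.37], [-1.96, 2.02], [-1.52, 1.47], [-3.14, 3.14]. Speed limits (rad/s): [2.22, 2.22, 2.79, 3.14, 3.14, 3.14].

INTERFACE

Orientations are given as a 3x3 rotation matrix whose columns are the frame's x, y, z axes.
In Python, from plant import telemetry, get_image, env gives the robot as it stands.
- The arm moves only by the tool servo_tool, never from a script. Its argument "increments" is a list that holds one entry, the list of rows, each a list of 7 numbers: the shift along the tool's x, y, z each as a share of 1000 mm, from -1 to 1, then the turn, a rotation vector about the tool's x, y, z each as a share of 2 rad, from -1 to 1, then the gripper command: -1 is shut, 1 is fully open, values between are in proportion. In form: [[[tx, ty, tz, rx, ry, rz, claw], ...]]. A call has 1 to 10 rows; each row is the pose to reach, as a shift and turn from the pose commanded when the call began, along the tool's axes at that moment; what a row does not reach only later rows make up. A row lasts 1/10 s, in which the tool goes at most 50 mm and 8.59 degrees, less where a joint would pass 70% of its speed; a pose out of reach is approached as far as the arm can. A call with a number of a shift or a turn outside -1 to 1 is refused whole. A call with a gripper value outside its range is refused whole. The fingers move at their own pace and stop on an object; "grip_force" is the grip in N (left out, the last holds). Time passes only in rows, so rows that repeat a pose let the fingers close. It gives the time, the measured TCP pose, the force and the opening at its end, in the units of the state.
- telemetry.get_obs(): the state, without advancing time (a new reading comes with each control period).
- get_image(name): name is "side" or "top" or "wrist"; returns a dict with "color" (400x640x3 uint8, red, green, blue), "z_map" (400x640 float32, m along the optical axis (not along the pixel's ray), 0 where there is no reading), "vfov" (degrees; the focal length in pixels is half the picture's height over the tangent of half this angle, whatever the lens; pixels are square), "cx", "cy" (the principal point, pixels), "R" (3x3) and "t" (3): a world point X has camera coordinates R X + t. Camera axes: x right, y down, z forward; pixel columns grow to the right and rows downward; lengths in m; the calibration is good to about 2 mm. A picture is of the moment at which its call begins.
- env.finish_job(): hands the job in, once; it reports no verdict.
The state is a dict: "time_s": time; "joints": joint angles; "dq": joint speeds; "effort": joint torques, N m; "position": TCP position; "tool_rot": TCP orientation; "force": force on the tool from outside, world axes, zero at the start; "moment": the same for the moment, N m; "opening": finger opening in m.
Only numpy, scipy, OpenCV 4.12 (cv2) and the standard library are available. Lean on these libraries where they do the work, as an engineer would, in place of code of your own. Each camera call takes 0.05 s, during which the arm holds its last target. There are 200 camera calls.

## Working session

There is one attempt and no reset: what is moved stays moved. The work goes in short steps, Python scripts to look and compute and a tool call to move; the robot and the scene stay as the last step left them, time stands still between calls to the robot, and variables do not carry over. Pictures are saved under pics/ and viewed, about 8 in all and at most 12, crops included, and the job is handed in when it is done.

Besides the shell and the picture viewer there is one more tool, called after "Call:" as a command line: name --argument value ..., lists and objects as JSON in quotes. servo_tool: Moves the arm, as the interface text tells. Shift numbers are shares of 1000 mm and turn numbers shares of 2 rad, none past 1 either way. Its arguments: {"type":"object","properties":{"increments":{"type":"array","items":{"type":"array","items":{"type":"array","items":{"type":"number"}}}},"grip_force":{"type":"number"}},"required":["increments"]}

```bash
mkdir -p pics; ls
cat > h.py <<'E'
import numpy as np, cv2
from plant import telemetry, get_image, env
def K(im):
    f=im["color"].shape[0]/2/np.tan(np.radians(im["vfov"])/2); return f,im["cx"],im["cy"]
def world(im,u,v,z=None):
    """pixel -> world point: by depth map, or ray onto plane at height z"""
    f,cx,cy=K(im); R=np.array(im["R"]);t=np.array(im["t"])
    d=np.array([(u-cx)/f,(v-cy)/f,1.0]); 
    C=-R.T@t; D=R.T@d
    s=im["z_map"][int(round(v)),int(round(u))] if z is None else (z-C[2])/D[2]
    return C+s*D
def cloud(im):
    f,cx,cy=K(im); R=np.array(im["R"]);t=np.array(im["t"]); Z=im["z_map"]
    v,u=np.indices(Z.shape); P=np.stack([(u-cx)/f*Z,(v-cy)/f*Z,Z],-1)
    return (P-t)@R
def save(im,n,crop=None,s=1):
    c=im["color"][...,::-1]
    if crop: c=c[crop[1]:crop[3],crop[0]:crop[2]]
    cv2.imwrite("pics/"+n,cv2.resize(c,None,fx=s,fy=s,interpolation=cv2.INTER_CUBIC))
def shift(p):  # world target -> tool-axes shift
    o=telemetry.get_obs(); return np.array(o["tool_rot"]).T@(np.array(p)-np.array(o["position"]))
E
python3 - <<'E'
from h import *
import pickle
d={}
for n in("top","side"):
    d[n]=get_image(n); print(n,K(d[n]),-np.array(d[n]["R"]).T@d[n]["t"])
pickle.dump(d,open("d.pkl","wb"))
cv2.imwrite("pics/a.png",cv2.resize(np.vstack([d["top"]["color"],d["side"]["color"]])[...,::-1],None,fx=.75,fy=.75))
o=telemetry.get_obs();print(o)
E
```

```text
pics
top (np.float64(506.81542955959526), 315.4867494981444, 202.44928003579454) [0.29341043 0.01658619 1.52176614]
side (np.float64(377.621194994966), 316.767595634183, 199.42316490742314) [ 0.53436604 -0.81312494  0.71759001]
{'time_s': 0.1, 'joints': array([ 1.02974284e+00,  2.91207478e-01, -1.54030615e-01,  1.12672075e+00,
       -2.03292871e-05,  1.43152873e+00]), 'dq': array([-0.00043274, -0.00218772,  0.00315278, -0.00240642,  0.00150685,
       -0.00105531]), 'effort': array([ 1.20038512e-03, -5.37976456e+01,  3.31918645e+01,  9.30994749e-03,
       -1.46411371e-04, -2.15282512e-06]), 'position': array([0.20510105, 0.48287486, 0.24780584]), 'tool_rot': array([[ 3.91062286e-01,  9.20364032e-01, -5.81314233e-04],
       [ 9.20363492e-01, -3.91062693e-01, -1.00693757e-03],
       [-1.15407943e-03, -1.41245088e-04, -9.99999324e-01]]), 'force': array([0.84989998, 0.43824456, 0.26382054]), 'moment': array([-0.02167084,  0.01605094,  0.04651504]), 'opening': 0.08539882982856867}
```

View pics/a.png

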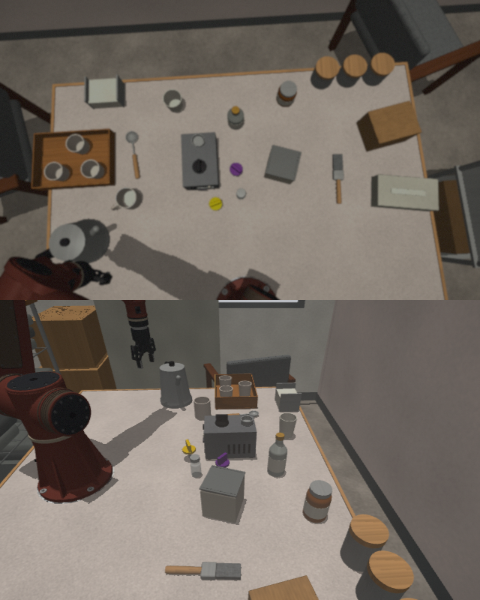

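The top view shows the grinder near full-res px (267,213), its black cap near (265,221), the tub with lid at (377,218), the purple decoy at (315,226) and the yellow one at (288,272). Next I'll measure them.

Run:
```python
from h import *
import pickle
d=pickle.load(open("d.pkl","rb")); im=d["top"]; P=cloud(im); C=im["color"]
H=P[...,2]
def rep(mask,name,box):
    m=np.zeros(H.shape,np.uint8); m[box[1]:box[3],box[0]:box[2]]=mask[box[1]:box[3],box[0]:box[2]]
    n,l,s,_=cv2.connectedComponentsWithStats(m)
    k=1+np.argmax(s[1:,4]); m=l==k
    p=P[m]; z=np.median(p[:,2]); vs,us=np.nonzero(m)
    w=np.array([world(im,u,v,z)[:2] for u,v in zip(us,vs)])
    r=cv2.minAreaRect((w*1000).astype(np.float32))
    print(name,"n",m.sum(),"z",z,"rect mm",r,"mean",w.mean(0)); return m
b=(230,165,300,260)
rep((abs(H-.13)<.012),"deck",b)
rep((H>.155)&(C.max(2)<70),"capbar/dark high",b)
rep((C.max(2)<45)&(H>.12),"dark",b)
rep(((H>.142)&(H<.165)&(C.max(2)>=70)),"ring",(230,165,300,205))
m=rep((H>.105)&(H<.135),"lid",(345,185,410,250))
p=P[cv2.erode(m.astype(np.uint8),np.ones((5,5)))>0]; print("lid plane z=a x+b y+c",np.linalg.lstsq(np.c_[p[:,:2]-p[:,:2].mean(0),np.ones(len(p))],p[:,2],rcond=None)[0])
cv2.imwrite("pics/b.png",cv2.resize(C[150:290,150:430,::-1],None,fx=2.8,fy=2.8,interpolation=cv2.INTER_CUBIC))
```

```text
deck n 3087 z 0.12914867371907024 rect mm ((567.9056396484375, 140.1229705810547), (130.31167602539062, 201.85057067871094), 89.853515625) mean [0.56594719 0.14002288]
capbar/dark high n 74 z 0.16871989978098215 rect mm ((538.0313720703125, 140.89906311035156), (10.863762855529785, 44.13585662841797), 87.31620788574219) mean [0.53896015 0.14003552]
dark n 229 z 0.14169772426033375 rect mm ((537.9793701171875, 139.6980438232422), (45.431785583496094, 44.67890930175781), 49.452632904052734) mean [0.53803566 0.13968153]
ring n 75 z 0.1479524965519613 rect mm ((637.3515014648438, 140.49896240234375), (46.50148010253906, 47.60466766357422), 42.46222686767578) mean [0.63885964 0.14133486]
lid n 1623 z 0.12172468613349655 rect mm ((535.2101440429688, -173.29417419433594), (113.67864990234375, 114.10188293457031), 71.44341278076172) mean [ 0.53495427 -0.17311394]
lid plane z=a x+b y+c [-0.0305077  -0.00840722  0.12176328]
```

View pics/b.png

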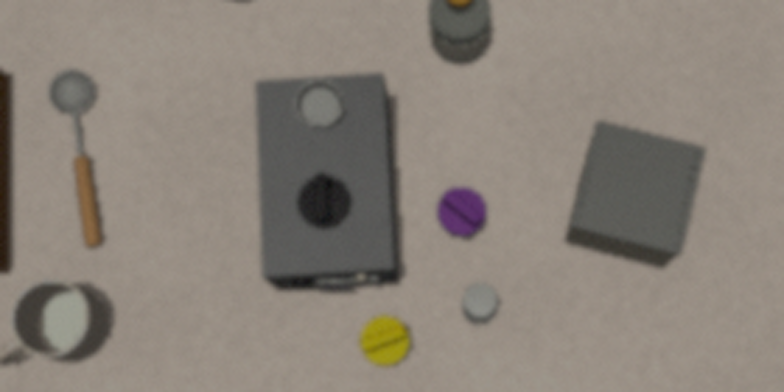

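Everything measured agrees with the given sizes:
- **Grinder:** axis at about (0.538, 0.140), yaw about 0°. The ring sits 100 mm along +x and the deck is at 0.129.
- **Cap:** bar yaw about -3°.
- **Lid:** centre at (0.535, -0.173), top at about 0.122, where home is 0.116.

I'll go to the lid with the gripper shut.

Call:
servo_tool --increments '[[[-0.475,0.56,0,0,0,0,-1],[-0.475,0.56,0,0,0,0,-1],[-0.475,0.56,0,0,0,0,-1],[-0.475,0.56,0,0,0,0,-1],[-0.475,0.56,0,0,0,0,-1],[-0.475,0.56,0,0,0,0,-1],[-0.475,0.56,0,0,0,0,-1],[-0.475,0.56,0,0,0,0,-1],[-0.475,0.56,0,0,0,0,-1],[-0.475,0.56,0,0,0,0,-1]]]' --grip_force 40

```text
time_s: 1.1
position: [0.4301, 0.0343, 0.2483]
tool_rot: [[0.391, 0.92, 0.0], [0.92, -0.391, 0.0], [0.0, 0.0, -1.0]]
force: [0.7, 1.2, -0.2]
opening: -0.0003
```

Run:
```python
from h import *
print(env.tcp_to_tips, shift([.535,-.173,.18]), telemetry.get_obs()["joints"])
```

```text
0.017 [-0.14973476  0.17762057  0.06829039] [-9.02908061e-02  1.12734016e-01 -3.80313514e-01  1.07764363e+00
  1.29265584e-04  3.11798161e-01]
```

Call:
servo_tool --increments '[[[-0.075,0.089,0,0,0,0,-1],[-0.15,0.178,0,0,0,0,-1],[-0.15,0.178,0,0,0,0,-1],[-0.15,0.178,0,0,0,0,-1],[-0.15,0.178,0,0,0,0,-1],[-0.15,0.178,0.05,0,0,0,-1],[-0.15,0.178,0.085,0,0,0,-1],[-0.15,0.178,0.1,0,0,0,-1],[-0.15,0.178,0.1,0,0,0,-1]]]'

```text
time_s: 2.0
position: [0.533, -0.1705, 0.1456]
tool_rot: [[0.391, 0.92, -0.005], [0.92, -0.391, 0.002], [0.0, -0.005, -1.0]]
force: [-0.4, 0.5, 0.6]
opening: 0.0
```

Run:
```python
from h import *
o=telemetry.get_obs(); print(o["position"],o["joints"],o["force"])
im=get_image("wrist"); save(im,"c.png")
```

```text
[ 0.53301724 -0.17053004  0.14559309] [-4.40270572e-01  4.36054018e-01 -2.20763732e-01  9.19387872e-01
 -1.34242051e-05 -3.82068815e-02] [-0.36224092  0.48776281  0.5792183 ]
```

View pics/c.png

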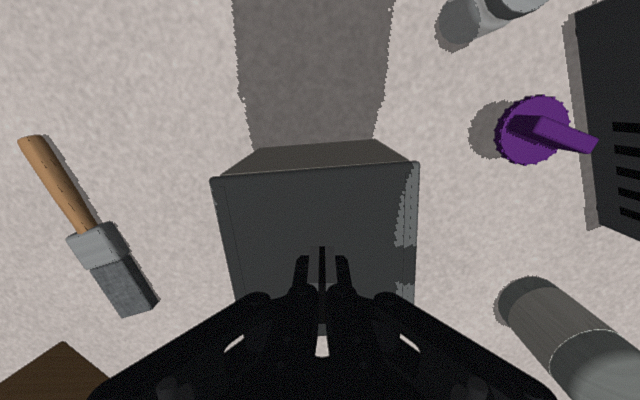

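Picture c: the shut fingertips (around px 322,255) stand over the middle of the lid, with no contact. I'll press in small steps.

Call:
servo_tool --increments '[[[0,0,0.003,0,0,0,-1],[0,0,0.006,0,0,0,-1],[0,0,0.007,0,0,0,-1],[0,0,0.008,0,0,0,-1],[0,0,0.008,0,0,0,-1]]]'

```text
time_s: 2.55
position: [0.535, -0.1713, 0.1405]
tool_rot: [[0.391, 0.92, 0.0], [0.92, -0.391, -0.0], [-0.0, 0.0, -1.0]]
force: [0.3, -0.3, 0.3]
opening: -0.0003
```

Call:
servo_tool --increments '[[[0,0,0.001,0,0,0,-1],[0,0,0.002,0,0,0,-1],[0,0,0.002,0,0,0,-1]]]'

```text
time_s: 2.85
position: [0.5347, -0.1714, 0.1385]
tool_rot: [[0.391, 0.92, -0.0], [0.92, -0.391, -0.0], [-0.001, -0.0, -1.0]]
force: [-2.8, -1.1, 4.5]
opening: -0.0
```

Call:
servo_tool --increments '[[[0,0,0.001,0,0,0,-1],[0,0,0.002,0,0,0,-1],[0,0,0.002,0,0,0,-1]]]'

```text
time_s: 3.15
position: [0.5347, -0.1714, 0.1365]
tool_rot: [[0.391, 0.92, -0.0], [0.92, -0.391, -0.0], [-0.001, -0.0, -1.0]]
force: [-3.1, -0.6, 5.3]
opening: 0.0
```

Call:
servo_tool --increments '[[[0,0,0.001,0,0,0,-1],[0,0,0.002,0,0,0,-1],[0,0,0.002,0,0,0,-1]]]'

```text
time_s: 3.45
position: [0.5347, -0.1714, 0.1346]
tool_rot: [[0.391, 0.92, -0.0], [0.92, -0.391, -0.0], [-0.001, -0.0, -1.0]]
force: [-3.5, 0.3, 5.2]
opening: -0.0002
```

Call:
servo_tool --increments '[[[0,0,0.001,0,0,0,-1],[0,0,0.001,0,0,0,-1]]]'

```text
time_s: 3.65
position: [0.5347, -0.1714, 0.1336]
tool_rot: [[0.391, 0.92, -0.0], [0.92, -0.391, -0.0], [-0.001, -0.0, -1.0]]
force: [-3.2, 0.1, 4.8]
opening: 0.0003
```

Call:
servo_tool --increments '[[[0,0,0.001,0,0,0,-1],[0,0,0.001,0,0,0,-1]]]'

```text
time_s: 3.85
position: [0.5347, -0.1714, 0.133]
tool_rot: [[0.391, 0.92, -0.0], [0.92, -0.391, -0.001], [-0.001, 0.0, -1.0]]
force: [-4.7, 0.0, 11.6]
opening: 0.0001
```

Call:
servo_tool --increments '[[[0,0,0.001,0,0,0,-1],[0,0,0.001,0,0,0,-1],[0,0,0.001,0,0,0,-1]]]'

```text
time_s: 4.15
position: [0.5347, -0.1714, 0.133]
tool_rot: [[0.391, 0.92, 0.0], [0.92, -0.391, -0.001], [-0.001, 0.001, -1.0]]
force: [-8.4, 2.1, 21.0]
opening: 0.0
```

Hard stop at tip height 0.116, which is the home height. I'll lift off and go above the cap, turning the jaws across its bar.

Call:
servo_tool --increments '[[[0,0,-0.02,0,0,0,-1],[0,0,-0.07,0,0,0,-1],[0.05,-0.02,-0.1,0,0,0,-1],[0.1,-0.04,-0.12,0,0,-0.05,1],[0.14,-0.06,-0.12,0,0,-0.1,1],[0.19,-0.08,-0.12,0,0,-0.177,1],[0.24,-0.1,-0.12,0,0,-0.177,1],[0.287,-0.119,-0.12,0,0,-0.177,1],[0.287,-0.119,-0.12,0,0,-0.177,1],[0.287,-0.119,-0.12,0,0,-0.177,1]]]'

```text
time_s: 5.15
position: [0.5374, 0.1424, 0.2511]
tool_rot: [[0.044, 0.999, 0.0], [0.999, -0.044, 0.001], [0.001, 0.0, -1.0]]
force: [-1.5, -0.1, -0.3]
opening: 0.0854
```

Run:
```python
from h import *
o=telemetry.get_obs(); print(o["position"],o["joints"],o["force"],o["tool_rot"])
im=get_image("top"); P=cloud(im); H=P[...,2]; C=im["color"]
m=np.zeros(H.shape,np.uint8); m[185:250,345:410]=((H>.1)&(H<.135))[185:250,345:410]
m=cv2.erode(m,np.ones((7,7)))>0; p=P[m]; c0=p[:,:2].mean(0)
print("lid",c0,m.sum(),np.linalg.lstsq(np.c_[p[:,:2]-c0,np.ones(len(p))],p[:,2],rcond=None)[0])
im=get_image("wrist"); save(im,"e.png"); import pickle; pickle.dump(im,open("w.pkl","wb"))
P=cloud(im);H=P[...,2];C=im["color"]
m=((H>.158)&(H<.185)&(np.hypot(P[...,0]-.538,P[...,1]-.14)<.04)).astype(np.uint8)
n,l,s,_=cv2.connectedComponentsWithStats(m);k=1+np.argmax(s[1:,4])
w=P[l==k]; print(len(w),np.median(w[:,2]),cv2.minAreaRect((w[:,:2]*1000).astype(np.float32)))
```

```text
[0.53738702 0.14237696 0.25106363] [ 1.27084557e-01  3.48090545e-01 -6.42017434e-02  1.15837256e+00
  7.12917461e-04  1.70866820e-01] [-1.53511642 -0.10348517 -0.31169219] [[ 4.37682154e-02  9.99041712e-01  4.00657591e-05]
 [ 9.99041450e-01 -4.37682329e-02  7.23832707e-04]
 [ 7.24892674e-04  8.34648826e-06 -9.99999737e-01]]
lid [ 0.5316438 -0.1739107] 901 [-0.00161719  0.00412066  0.11483821]
875 0.17009495943180025 ((541.316650390625, 141.6029815673828), (11.925126075744629, 46.18330764770508), 87.97576141357422)
```

View pics/e.png

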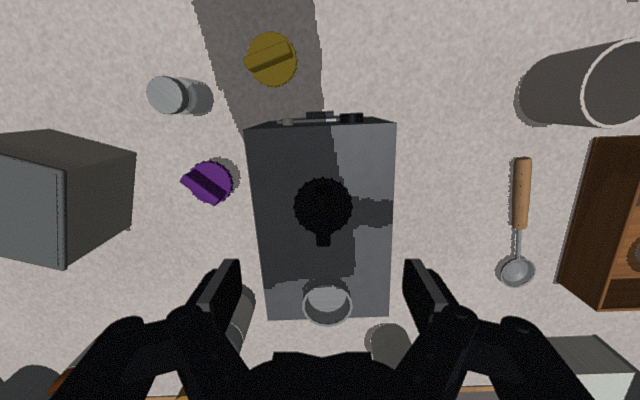

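Lid check: tilt under 0.3°, top at 0.115 (the deck also reads about 1 mm low), so it is home. Picture e shows the black cap at px (322,205) between the open jaws, with nothing in the way. I'll descend.

Call:
servo_tool --increments '[[[0,0.001,0.04,0,0,0,1],[0,0.001,0.06,0,0,0,1],[0,0.001,0.06,0,0,0,1],[0,0.001,0.06,0,0,0,1]]]'

```text
time_s: 5.65
position: [0.5389, 0.1383, 0.1918]
tool_rot: [[0.049, 0.999, -0.0], [0.999, -0.049, -0.0], [-0.0, -0.0, -1.0]]
force: [0.2, -0.2, 0.8]
opening: 0.0855
```

Call:
servo_tool --increments '[[[0.003,0,0.015,0,0,0,1],[0.003,0,0.03,0,0,0,1],[0.003,0,0.03,0,0,0,1],[0.003,0,0.03,0,0,0,-1],[0.003,0,0.03,0,0,0,-1],[0.003,0,0.03,0,0,0,-1],[0.003,0,0.03,0,0,0,-1],[0.003,0,0.03,0,0,0,-1],[0.003,0,0.03,0,0,0,-1],[0.003,0,0.03,0,0,0,-1]]]' --grip_force 40

```text
time_s: 6.65
position: [0.539, 0.1424, 0.1617]
tool_rot: [[0.048, 0.999, 0.001], [0.999, -0.048, 0.0], [0.0, 0.001, -1.0]]
force: [-1.2, -0.1, 5.6]
opening: 0.0113
```

Run:
```python
from h import *
o=telemetry.get_obs(); print(o)
```

```text
{'time_s': 6.65, 'joints': array([ 1.27166724e-01,  4.13016269e-01, -2.11028258e-01,  9.46082137e-01,
       -6.95860907e-05,  1.74961982e-01]), 'dq': array([ 6.11431191e-05, -4.33271674e-04, -6.37942544e-04, -6.16019599e-04,
        8.02977923e-04,  5.69600736e-04]), 'effort': array([ 4.83434385e-03, -5.68607891e+01,  2.95508623e+01, -3.62960603e-01,
        3.61910567e-02, -8.15895764e-03]), 'position': array([0.53901994, 0.1423892 , 0.16172678]), 'tool_rot': array([[ 4.77770706e-02,  9.98857797e-01,  6.73080062e-04],
       [ 9.98858023e-01, -4.77770921e-02,  1.59052196e-05],
       [ 4.80448606e-05,  6.71551515e-04, -9.99999773e-01]]), 'force': array([-1.15602596, -0.13134196,  5.64534092]), 'moment': array([-0.01043179,  0.2050614 ,  0.03626353]), 'opening': 0.011336747103941783}
```

Gripped at 11.3 mm opening, as expected for the 12 mm bar. I'll try counter-clockwise from above first (negative rz), watching the moment.

Call:
servo_tool --increments '[[[0,0,-0.0005,0,0,-0.03,-1],[0,0,-0.0005,0,0,-0.06,-1],[0,0,-0.0005,0,0,-0.08,-1],[0,0,-0.0005,0,0,-0.08,-1]]]'

```text
time_s: 7.05
position: [0.5389, 0.1422, 0.1617]
tool_rot: [[-0.112, 0.994, 0.0], [0.994, 0.112, -0.0], [-0.0, 0.0, -1.0]]
force: [0.3, -1.0, 0.2]
opening: 0.011
```

```bash
cat > s.py <<'E'
from h import *
o=telemetry.get_obs(); R=np.array(o["tool_rot"])
print(round(o["time_s"],2),"bar yaw",np.degrees(np.arctan2(R[1,1],R[0,1])).round(2),"pos",np.round(o["position"],4),"F",np.round(o["force"],1),"M",np.round(o["moment"],2),"op",round(o["opening"],4),"j6",round(o["joints"][5],3))
E
python3 s.py
```

```text
7.05 bar yaw 6.45 pos [0.5389 0.1422 0.1617] F [ 0.3 -1.   0.2] M [-0.19 -0.18 -0.02] op 0.011 j6 0.014
```

Call:
servo_tool --increments '[[[0,0,0,0,0,-0.02,-1],[0,0,0,0,0,-0.04,-1],[0,0,0,0,0,-0.05,-1],[0,0,0,0,0,-0.05,-1]]]'

```text
time_s: 7.45
position: [0.5392, 0.1419, 0.1618]
tool_rot: [[-0.209, 0.978, 0.001], [0.978, 0.209, -0.001], [-0.001, 0.0, -1.0]]
force: [2.1, -3.7, -0.7]
opening: 0.0117
```

```bash
python3 s.py
```

```text
7.45 bar yaw 12.09 pos [0.5392 0.1419 0.1618] F [ 2.1 -3.7 -0.7] M [-1.05 -0.58 -0.1 ] op 0.0117 j6 -0.084
```

Call:
servo_tool --increments '[[[0,0,0,0,0,-0.02,-1],[0,0,0,0,0,-0.04,-1],[0,0,0,0,0,-0.05,-1],[0,0,0,0,0,-0.05,-1]]]'

```text
time_s: 7.85
position: [0.5394, 0.1414, 0.1618]
tool_rot: [[-0.305, 0.952, 0.001], [0.952, 0.305, -0.002], [-0.002, 0.0, -1.0]]
force: [4.5, -5.7, -0.8]
opening: 0.0112
```

```bash
python3 s.py
```

```text
7.85 bar yaw 17.77 pos [0.5394 0.1414 0.1618] F [ 4.5 -5.7 -0.8] M [-1.47 -0.81 -0.38] op 0.0112 j6 -0.184
```

Call:
servo_tool --increments '[[[-0.001,0.0005,0,0,0,-0.01,-1],[-0.001,0.0005,0,0,0,-0.03,-1],[-0.001,0.0005,0,0,0,-0.03,-1]]]'

```text
time_s: 8.15
position: [0.5396, 0.1412, 0.1618]
tool_rot: [[-0.362, 0.932, 0.0], [0.932, 0.362, -0.0], [-0.0, -0.0, -1.0]]
force: [1.5, -5.0, 0.1]
opening: 0.0112
```

```bash
python3 s.py
```

```text
8.15 bar yaw 21.25 pos [0.5396 0.1412 0.1618] F [ 1.5 -5.   0.1] M [-1.   -0.33 -0.93] op 0.0112 j6 -0.246
```

Call:
servo_tool --increments '[[[0,0,0,0,0,-0.02,-1],[0,0,0,0,0,-0.04,-1],[0,0,0,0,0,-0.04,-1]]]'

```text
time_s: 8.45
position: [0.5397, 0.1411, 0.1619]
tool_rot: [[-0.435, 0.901, 0.0], [0.901, 0.435, -0.001], [-0.001, -0.0, -1.0]]
force: [1.0, -4.1, 2.0]
opening: 0.0113
```

```bash
python3 s.py
```

```text
8.45 bar yaw 25.76 pos [0.5397 0.1411 0.1619] F [ 1.  -4.1  2. ] M [-1.14 -0.39 -1.61] op 0.0113 j6 -0.325
```

The counter-clockwise moment climbs from about 18–20° of turn (-0.4, then -0.9, then -1.6 Nm). That is the short captive stop, so I'll go the other way.

Call:
servo_tool --increments '[[[-0.0005,0,0,0,0,0.06,-1],[-0.0005,0,0,0,0,0.12,-1],[-0.0005,0,0,0,0,0.18,-1],[-0.0005,0,0,0,0,0.24,-1],[-0.0005,0,0,0,0,0.3,-1],[-0.0005,0,0,0,0,0.36,-1],[-0.0005,0,0,0,0,0.4,-1],[-0.0005,0,0,0,0,0.4,-1]]]'

```text
time_s: 9.25
position: [0.5394, 0.1419, 0.1617]
tool_rot: [[0.342, 0.94, -0.001], [0.94, -0.342, 0.001], [0.001, -0.001, -1.0]]
force: [0.1, 0.0, 1.1]
opening: 0.011
```

```bash
python3 s.py
```

```text
9.25 bar yaw -20.01 pos [0.5394 0.1419 0.1617] F [0.1 0.  1.1] M [0.08 0.03 0.  ] op 0.011 j6 0.475
```

Call:
servo_tool --increments '[[[0,0,0,0,0,0.06,-1],[0,0,0,0,0,0.12,-1],[0,0,0,0,0,0.18,-1],[0,0,0,0,0,0.24,-1],[0,0,0,0,0,0.27,-1],[0,0,0,0,0,0.27,-1]]]'

```text
time_s: 9.85
position: [0.5396, 0.1418, 0.1617]
tool_rot: [[0.775, 0.632, -0.0], [0.632, -0.775, 0.001], [0.001, -0.001, -1.0]]
force: [0.7, 2.1, 0.4]
opening: 0.0114
```

```bash
python3 s.py
```

```text
9.85 bar yaw -50.79 pos [0.5396 0.1418 0.1617] F [0.7 2.1 0.4] M [ 0.42 -0.16  0.03] op 0.0114 j6 1.012
```

Call:
servo_tool --increments '[[[0,0,0,0,0,0.03,-1],[0,0,0,0,0,0.05,-1],[0,0,0,0,0,0.05,-1]]]'

```text
time_s: 10.15
position: [0.5398, 0.1418, 0.1618]
tool_rot: [[0.833, 0.553, 0.0], [0.553, -0.833, 0.001], [0.001, -0.001, -1.0]]
force: [1.7, 3.7, -1.0]
opening: 0.0112
```

```bash
python3 s.py
```

```text
10.15 bar yaw -56.44 pos [0.5398 0.1418 0.1618] F [ 1.7  3.7 -1. ] M [ 0.69 -0.35  0.02] op 0.0112 j6 1.11
```

Call:
servo_tool --increments '[[[0,0,0,0,0,0.02,-1],[0,0,0,0,0,0.04,-1],[0,0,0,0,0,0.04,-1]]]'

```text
time_s: 10.45
position: [0.5402, 0.1418, 0.1618]
tool_rot: [[0.875, 0.485, 0.001], [0.485, -0.875, 0.001], [0.001, -0.001, -1.0]]
force: [3.1, 3.3, -2.5]
opening: 0.0117
```

```bash
python3 s.py
```

```text
10.45 bar yaw -61.02 pos [0.5402 0.1418 0.1618] F [ 3.1  3.3 -2.5] M [ 1.   -0.89  0.06] op 0.0117 j6 1.19
```

Call:
servo_tool --increments '[[[0,0,0,0,0,0.02,-1],[0,0,0,0,0,0.03,-1],[0,0,0,0,0,0.03,-1]]]'

```text
time_s: 10.75
position: [0.5403, 0.1418, 0.1619]
tool_rot: [[0.902, 0.432, 0.001], [0.432, -0.902, 0.001], [0.002, -0.001, -1.0]]
force: [3.3, 3.1, -2.6]
opening: 0.0113
```

```bash
python3 s.py
```

```text
10.75 bar yaw -64.39 pos [0.5403 0.1418 0.1619] F [ 3.3  3.1 -2.6] M [ 1.05 -0.95  0.48] op 0.0113 j6 1.249
```

The moment rises at about -62° of turn, which is the long stop. I'll nudge slightly further and lift a little, watching the force.

Call:
servo_tool --increments '[[[0.0007,0,0,0,0,0.01,-1],[0.0007,0,0,0,0,0.01,-1],[0.0007,0,-0.002,0,0,0.01,-1],[0.0007,0,-0.004,0,0,0.01,-1],[0.0007,0,-0.004,0,0,0.01,-1]]]' --grip_force 60

```text
time_s: 11.25
position: [0.5402, 0.1418, 0.164]
tool_rot: [[0.911, 0.412, -0.002], [0.412, -0.911, 0.001], [-0.001, -0.001, -1.0]]
force: [7.7, 4.1, -17.1]
opening: 0.0106
```

```bash
python3 s.py
```

```text
11.25 bar yaw -65.64 pos [0.5402 0.1418 0.164 ] F [  7.7   4.1 -17.1] M [ 1.27 -1.89  0.62] op 0.0106 j6 1.271
```

It catches at the 2 mm play, so it isn't fully turned yet or it's binding. I'll lower it again and turn further to a firm stop.

Call:
servo_tool --increments '[[[0,0,0.004,0,0,0,-1],[0,0,0.004,0,0,0.02,-1],[0,0,0.004,0,0,0.04,-1],[0,0,0.004,0,0,0.04,-1]]]'

```text
time_s: 11.65
position: [0.5407, 0.1417, 0.162]
tool_rot: [[0.941, 0.338, 0.001], [0.338, -0.941, 0.0], [0.001, -0.0, -1.0]]
force: [2.7, 2.9, 0.6]
opening: 0.0109
```

```bash
python3 s.py
python3 - <<'E'
from h import *
save(get_image("wrist"),"f.png")
E
```

```text
11.65 bar yaw -70.23 pos [0.5407 0.1417 0.162 ] F [2.7 2.9 0.6] M [ 0.9  -0.78  1.25] op 0.0109 j6 1.351
```

View pics/f.png

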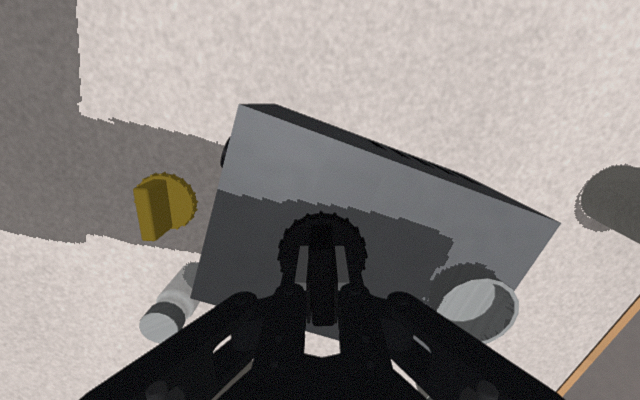

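Picture f: the bar (px 322,265) is still square in the jaws, and the moment is now firm at 1.25 Nm. I'll lift again.

Call:
servo_tool --increments '[[[0.001,-0.0005,0,0,0,0,-1],[0.001,-0.0005,-0.002,0,0,0,-1],[0.001,-0.0005,-0.004,0,0,0,-1],[0.001,-0.0005,-0.005,0,0,0,-1],[0.001,-0.0005,-0.005,0,0,0,-1]]]'

```text
time_s: 12.2
position: [0.5398, 0.1418, 0.1627]
tool_rot: [[0.942, 0.337, -0.005], [0.337, -0.942, -0.001], [-0.005, -0.001, -1.0]]
force: [11.7, 1.8, -37.3]
opening: 0.0109
```

```bash
python3 s.py
```

```text
12.2 bar yaw -70.32 pos [0.5398 0.1418 0.1627] F [ 11.7   1.8 -37.3] M [ 0.82 -2.78  1.11] op 0.0109 j6 1.353
```

Turning hard into the stop makes friction that blocks the lift. I'll lower, back off to about 2–3° short of the stop (free of torque) and try again.

Call:
servo_tool --increments '[[[0,0,0.005,0,0,0,-1],[0,0,0.005,0,0,-0.04,-1],[0,0,0.005,0,0,-0.08,-1],[0,0,0.005,0,0,-0.09,-1],[0,0,0.005,0,0,-0.09,-1]]]'

```text
time_s: 12.7
position: [0.5403, 0.1421, 0.1619]
tool_rot: [[0.866, 0.5, -0.002], [0.5, -0.866, 0.0], [-0.001, -0.001, -1.0]]
force: [-1.4, 2.0, 4.9]
opening: 0.0108
```

```bash
python3 s.py
```

```text
12.7 bar yaw -60.03 pos [0.5403 0.1421 0.1619] F [-1.4  2.   4.9] M [0.53 0.56 0.06] op 0.0108 j6 1.174
```

Call:
servo_tool --increments '[[[0,0,-0.001,0,0,0,-1],[0,0,-0.002,0,0,0,-1],[0,0,-0.004,0,0,0,-1],[0,0,-0.005,0,0,0,-1],[0,0,-0.005,0,0,0,-1]]]'

```text
time_s: 13.2
position: [0.5405, 0.1421, 0.1666]
tool_rot: [[0.866, 0.499, -0.001], [0.499, -0.866, -0.0], [-0.001, -0.0, -1.0]]
force: [-3.4, 1.1, -1.9]
opening: 0.0111
```

```bash
python3 s.py
```

```text
13.2 bar yaw -60.04 pos [0.5405 0.1421 0.1666] F [-3.4  1.1 -1.9] M [0.19 0.85 0.05] op 0.0111 j6 1.174
```

Free: 4.7 mm up at about the cap's own weight. Now straight up.

Call:
servo_tool --increments '[[[0,0,-0.01,0,0,0,-1],[0,0,-0.02,0,0,0,-1],[0,0,-0.03,0,0,0,-1],[0,0,-0.045,0,0,0,-1],[0,0,-0.06,0,0,0,-1],[0,0,-0.08,0,0,0,-1],[0,0,-0.1,0,0,0,-1],[0,0,-0.12,0,0,0,-1],[0,0,-0.12,0,0,0,-1],[0,0,-0.12,0,0,0,-1]]]'

```text
time_s: 14.2
position: [0.5415, 0.1422, 0.2873]
tool_rot: [[0.866, 0.499, 0.002], [0.499, -0.866, 0.0], [0.001, 0.001, -1.0]]
force: [0.6, 0.5, -1.8]
opening: 0.0109
```

Call:
servo_tool --increments '[[[0,0,0,0,0,0,-1],[0,0,0,0,0,0,-1],[0,0,0,0,0,0,-1],[0,0,0,0,0,0,-1],[0,0,0,0,0,0,-1]]]'

```text
time_s: 14.7
position: [0.5411, 0.1422, 0.2866]
tool_rot: [[0.866, 0.5, -0.0], [0.5, -0.866, -0.0], [-0.0, -0.0, -1.0]]
force: [0.1, 0.2, -0.7]
opening: 0.011
```

```bash
python3 s.py
python3 - <<'E'
from h import *
t=get_image("top");s=get_image("side")
P=cloud(t);H=P[...,2]
m=np.zeros(H.shape,np.uint8); m[185:250,345:410]=((H>.1)&(H<.135))[185:250,345:410]
m=cv2.erode(m,np.ones((7,7)))>0; p=P[m]; c0=p[:,:2].mean(0)
print("lid",c0,m.sum(),np.linalg.lstsq(np.c_[p[:,:2]-c0,np.ones(len(p))],p[:,2],rcond=None)[0])
a=t["color"][120:300,130:480]; b=s["color"][60:290,200:420]
a=cv2.resize(a,(500,257));b=cv2.resize(b,(300,314),interpolation=cv2.INTER_CUBIC)
c=np.zeros((314,800,3),np.uint8);c[:257,:500]=a;c[:,500:]=b
cv2.imwrite("pics/g.png",c[...,::-1])
E
```

```text
14.7 bar yaw -60.03 pos [0.5411 0.1422 0.2866] F [ 0.1  0.2 -0.7] M [-0.02 -0.01  0.01] op 0.011 j6 1.174
lid [ 0.53395313 -0.17576858] 834 [-0.00659391  0.00960892  0.11473656]
```

View pics/g.png

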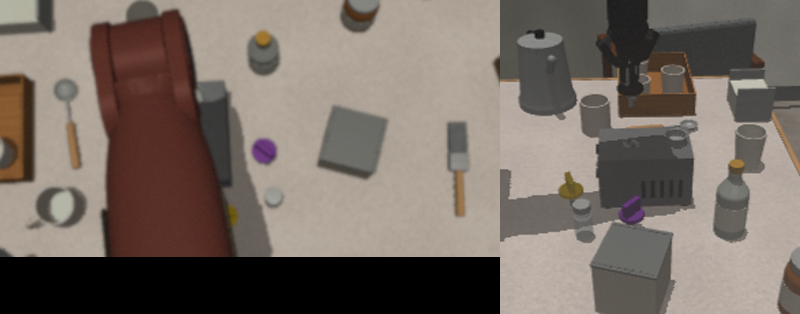

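Picture g: the gripper holds the black cap (side crop, about px 630,85) with its stem well above the deck and an empty hole below it. The lid is level on the tub and the bystanders are where they were. I'll hand in.

```bash
python3 -c "
from plant import env
print(env.finish_job())"
```

```text
the job is handed in; nothing more can be done
None
```

The job is done and handed in at about 15 s: the lid is pressed home, and the cap is out and held still in the gripper.

- **Lid:** I pressed the middle of the lid with the shut fingertips. It moved down at about 5 N, then hit a hard stop at 21 N with its top at 0.116 m, the home height. Camera checks gave 0.115 m, and the deck also reads about 1 mm low. The tilt read under 0.3° just after pressing and about 0.7° in the last picture. I took that difference as depth noise, since nothing had touched the lid in between.
- **Thread direction:** counter-clockwise (seen from above) stopped after about 20°, still captive. Clockwise reached its stop after about 60°, so the thread is left-handed.
- **Freeing the cap:** two lift tries while pushing into the clockwise stop jammed, with up to 37 N at the wrist. I then backed off to just short of the stop, and it lifted with about 2 N.
- **Last checks:** the cap has been lifted about 125 mm, so by calculation its stem end is about 87 mm above the deck. The jaws read 11 mm open on the 12 mm bar, the moments are near zero, and the bystanders look unmoved.

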